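# Close the wick-spool box

### The arm

A 6-joint arm with a two-finger parallel gripper is mounted at the origin on the work surface. World frame = base frame: x ahead of the robot, y to its left, z up, the work surface at z = 0. Lengths are in mm, angles in rad, forces in N, time in s.
With the tool pointing down it reaches from about 325 to 775 mm from the base axis. Payload 9.3 kg.
Tool frame: the origin (TCP) lies between the finger pads; the fingertips stand 11 mm ahead of it and the grasp point (between the pads) lies 8 mm behind it; z points along the fingers, y is the direction in which the jaws open and shut (so a half turn about z gives the same grasp; the last joint's range is limited). The gripper opens to 85 mm and grips with 20 to 120 N. Pads are 22 mm wide; open, the fingers measure 114 mm over their backs; the gripper's body (76 mm by 85 mm) begins 54 mm behind the grasp point. The pads swing forward as they close: fully open they stand 13 mm farther back than shut.
Start: joints at [-1.254, 0.259, 0.021, 1.334, 0, 1.418], TCP at [248.982, -490.413, 242.279] pointing down, gripper open.
Joint ranges: [-3.04, 3.04], [-0.91, 1.82], [-1.04, 1.36], [-1.92, 1.95], [-1.52, 1.45], [-3.14, 3.14]. Speed limits (rad/s): [2.22, 2.22, 2.79, 3.14, 3.14, 3.14].

### API

Orientations are given as a rotation vector (axis times angle).
In Python, from workcell import robot gives the robot as it stands.
- The arm moves only by the shell command python3 -m handwheel 'ROWS' [FORCE]. ROWS is JSON, a list of rows, each a list of 3 entries, a list of its own where there are three numbers: the shift along the tool's x, y, z in cm, then the turn, a rotation vector about the tool's x, y, z in degrees, then the opening, from 0 (shut) to 1 (fully open). In form: [[[dx, dy, dz], [ax, ay, az], fingers], ...]. A call has 1 to 8 rows; each row is the pose to reach, as a shift and turn from the pose commanded when the call began, along the tool's axes at that moment; what a row does not reach only later rows make up. A row lasts 1/8 s, in which the tool goes at most 62.5 mm and 10.7 degrees, less where a joint would pass 70% of its speed; a pose out of reach is approached as far as the arm can. A call with a gripper value outside its range is refused whole. The fingers move at their own pace and stop on an object; FORCE is the grip in N (left out, the last holds). Time passes only in rows, so rows that repeat a pose let the fingers close. It gives the time, the measured TCP pose, the force and the opening at its end, in the units of the state.
- robot.observe(): the state, without advancing time (a new reading comes with each control period).
- robot.capture(name): name is "scene" or "top" or "wrist"; returns a dict with "frame" (480x640x3 uint8, blue, green, red), "K" (3x3 intrinsics, pixels), "R" (3x3) and "t" (3): a world point X has camera coordinates R X + t. Camera axes: x right, y down, z forward; pixel columns grow to the right and rows downward; lengths in mm; the calibration is good to about 2 mm. A picture is of the moment at which its call begins. There is no depth.
- robot.close_job(): hands the job in, once; it reports no verdict.
The state is a dict: "time": time; "qpos": joint angles; "qvel": joint speeds; "joint_efforts": joint torques, N m; "position": TCP position; "tcp_rot": TCP orientation; "wrist_force": force on the tool from outside, world axes, zero at the start; "moment": the same for the moment, N m; "finger_gap": opening from 0.0 (shut) to 1.0 (fully open).
Only numpy, scipy, OpenCV 4.12 (cv2) and the standard library are available. Lean on these libraries where they do the work, as an engineer would, in place of code of your own. Each camera call takes 0.05 s, during which the arm holds its last target. There are 200 camera calls.

### The job

In the candle studio the blue wick-spool box stands open. Take the wooden cover with the yellow grip, tilt its metal tongue down and in under the box's yellow lip, then rotate it down so that it lies flat in the box's pocket, and let go. Leave the red-gripped cover where it is.

Things in the scene. Friction and masses are not known exactly. Their poses are not given: they have to be found in the camera images.
- cover: Right cover, loose, 160 g: wooden board 96 (x) by 80 (y) by 14 mm, lying flat. An aluminium tongue, 6 mm thick, 80 wide, level with the underside, sticks out 34 mm at its -x edge (tip x = -82, rear edge x = +48, 130 mm overall). Yellow upright grip 36 (x) by 18 (y) mm on its middle, from 14 to 64 mm above the underside. Origin: centre of the board's underside, below the grip; z up.
- wick_box: Blue box, fixed, 158 (x) by 112 (y) by 74 mm. Origin: centre of underside, z up. Pocket: x -71 to +71, y -48 to +48 mm, ledges at z = 50 (40 mm deep at -x end, 20 at +x end and sides) round an open well holding a spool. Walls 8 mm thick, tops at z = 66. Lip at the -x end. Cover seated: x axes parallel, its origin at x = 11 to 23, z = 50 mm in the box's frame.
- box_lip (a point): Middle of the lower edge of the yellow lip, at x = -45, z = 68 mm in the box's frame. The lip, 6 mm thick, overhangs the pocket's -x end (towards the robot) by 26 mm, 18 mm above the ledge. The clear mouth is 116 mm long, so the 130 mm cover cannot go in level: tongue first, tilted down some 15 to 20 degrees.
- red_cover: A cover of another box, loose, to be left alone: a wooden board 96 (x) by 110 (y) by 14 mm with no tongue, and a red upright grip of the same size as the yellow one. Origin: centre of its underside.

How it is judged (in metres and radians):
At the end, for the whole second after the job is handed in: The yellow-gripped cover rests flat (5 degrees) on the pocket's ledges (within 5 mm of their height), origin 5 to 29 mm to +x of the box's and within 14 mm sideways, turned under 11 degrees; the red-gripped cover is within 30 mm of its start (x of cover in the frame of wick_box between 0.005 and 0.029 m and y of cover in the frame of wick_box between -0.014 and 0.014 m and z of cover in the frame of wick_box between 0.045 and 0.055 m and angle between cover's own z axis and vertical below 0.09 rad and angle between the x axis of cover and the x axis of wick_box, either way round below 0.2 rad and linear speed of cover below 0.02 m/s and distance of red_cover from where it was at the start of the episode below 0.03 m); the robot touches nothing.
It fails at once if the red-gripped cover is moved by more than 30 mm (distance of red_cover from where it was at the start of the episode above 0.03 m).
It also fails if it takes over 40 s, if anything falls off the work surface, if the arm or the gripper's body presses on something with over 40 N, if the wrist force passes 120 N, or if a joint passes its speed limit or range.

## Working session

There is one attempt and no reset: what is moved stays moved. The work goes in short steps, Python scripts to look and compute and a shell command to move; the robot and the scene stay as the last step left them, time stands still between calls to the robot, and variables do not carry over. Pictures are saved under pics/ and viewed, about 8 in all and at most 12, crops included, and the job is handed in when it is done.

```bash
mkdir -p pics; ls; python3 - <<'E'
from workcell import robot
import cv2,pickle
for n in("scene","top"):
    c=robot.capture(n);cv2.imwrite(f"pics/{n}0.png",c["frame"]);pickle.dump(c,open(f"{n}0.pkl","wb"))
print(robot.observe())
E
```

```text
pics
{'time': 0.1, 'qpos': array([-1.25359716e+00,  2.59143934e-01,  2.08376770e-02,  1.33369666e+00,
        1.10092652e-05,  1.41820573e+00]), 'qvel': array([-2.54721770e-03, -1.27890356e-03,  2.74970239e-03, -2.60241630e-05,
        1.68202729e-04,  3.54943241e-04]), 'joint_efforts': array([ 6.06867514e-03, -5.56694877e+01,  3.45069301e+01,  1.16580565e-02,
       -1.05636482e-04,  1.66179177e-05]), 'position': array([ 248.91324377, -490.18675162,  241.72225448]), 'tcp_rot': array([-3.05415042e+00, -7.30896549e-01,  1.38527968e-04]), 'wrist_force': array([ 0.31901165,  0.06543094, -0.13832513]), 'moment': array([-0.00733003,  0.00217791, -0.03736307]), 'finger_gap': 0.9980384681679391}
```

View pics/top0.png

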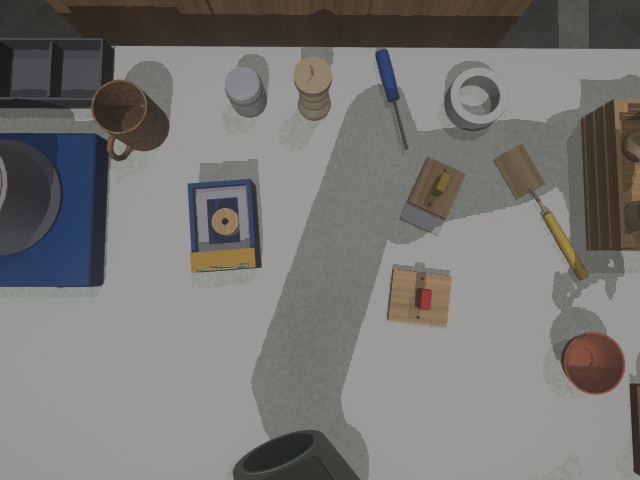

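View pics/scene0.png

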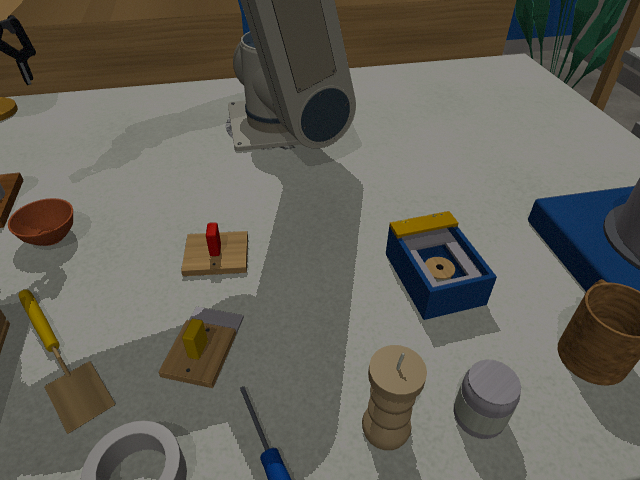

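The top view shows the box at about (224,225) with its lip at the bottom, toward the robot. The yellow-gripped cover is at (433,195) with its tongue at the lower left, and the red cover is at (420,297). Next I measure with masks.

```bash
cat > h.py <<'E'
import cv2,numpy as np,pickle
def ray(c,px,z):
    R,t,K=map(np.asarray,(c["R"],c["t"],c["K"])); t=t.ravel()
    o=-R.T@t; d=R.T@np.linalg.inv(K)@np.array([px[0],px[1],1.]); return o+d*(z-o[2])/d[2]
def proj(c,X):
    p=np.asarray(c["K"])@(np.asarray(c["R"])@np.asarray(X)+np.asarray(c["t"]).ravel()); return p[:2]/p[2]
def mask(c,lo,hi,box):
    h=cv2.cvtColor(c["frame"],cv2.COLOR_BGR2HSV); m=cv2.inRange(h,lo,hi); r=np.zeros_like(m); x0,y0,x1,y1=box; r[y0:y1,x0:x1]=m[y0:y1,x0:x1]
    n,l,s,_=cv2.connectedComponentsWithStats(r); return (l==1+np.argmax(s[1:,4])).astype(np.uint8)
def quad(m):
    ct=max(cv2.findContours(m,0,2)[0],key=cv2.contourArea); r=cv2.minAreaRect(ct); return r,cv2.boxPoints(r),cv2.contourArea(ct)
E
python3 - <<'E'
from h import *
np.set_printoptions(precision=1,suppress=True)
c=pickle.load(open("top0.pkl","rb"));h=cv2.cvtColor(c["frame"],cv2.COLOR_BGR2HSV)
for p in[(224,262),(443,183),(425,185),(423,218),(193,220),(390,190),(255,220)]:print(p,h[p[1],p[0]])
print("cam",-np.asarray(c["R"]).T@np.asarray(c["t"]).ravel())
for n,lo,hi,b,z in[("lip",(18,150,60),(32,255,255),(170,230,280,290),74),("grip",(22,165,40),(32,255,255),(425,160,465,205),64),("board",(8,60,40),(32,255,255),(395,150,475,240),14),("box",(100,100,30),(125,255,255),(170,160,280,290),66)]:
    m=mask(c,lo,hi,b);r,q,a=quad(m);W=np.array([ray(c,p,z) for p in q])
    print(n,r,a,"\n",q.tolist(),"\n",W,W.mean(0),np.linalg.norm(W-np.roll(W,1,0),axis=1))
im=c["frame"]
a=cv2.resize(im[170:280,180:270],None,fx=4.4,fy=4.4,interpolation=2);b=cv2.resize(im[145:255,390:480],None,fx=4.4,fy=4.4,interpolation=2)
cv2.imwrite("pics/crop1.png",np.hstack([a,b]))
E
```

```text
(224, 262) [ 19 145 149]
(443, 183) [ 22 136 118]
(425, 185) [16 88 96]
(423, 218) [150   5 102]
(193, 220) [110 114  98]
(390, 190) [ 40  12 123]
(255, 220) [116  34  53]
cam [507.9   5.4 850.1]Traceback (most recent call last):
  File "<stdin>", line 7, in <module>
  File "h.py", line 9, in mask
    n,l,s,_=cv2.connectedComponentsWithStats(r); return (l==1+np.argmax(s[1:,4])).astype(np.uint8)
                                                              ~~~~~~~~~^^^^^^^^^
    return _wrapfunc(a, 'argmax', axis=axis, out=out, **kwds)
    return bound(*args, **kwds)
ValueError: attempt to get argmax of an empty sequence
```

```bash
python3 - <<'E'
from h import *
np.set_printoptions(precision=1,suppress=True)
c=pickle.load(open("top0.pkl","rb"))
im=c["frame"]
a=cv2.resize(im[170:280,180:270],None,fx=4.4,fy=4.4,interpolation=2);b=cv2.resize(im[145:255,390:480],None,fx=4.4,fy=4.4,interpolation=2)
cv2.imwrite("pics/crop1.png",np.hstack([a,b]))
for n,lo,hi,b,z in[("lip",(15,110,60),(32,255,255),(170,230,280,290),74),("grip",(20,115,40),(32,255,255),(425,160,465,205),64),("board",(8,50,40),(32,255,255),(395,150,475,240),14),("box",(100,70,30),(125,255,255),(170,160,280,290),66)]:
    m=mask(c,lo,hi,b);r,q,a=quad(m);W=np.array([ray(c,p,z) for p in q])
    print(n,r,a,"\n",q.tolist(),"\n",W,W.mean(0),np.linalg.norm(W-np.roll(W,1,0),axis=1))
E
```

```text
lip ((222.49205017089844, 259.4006042480469), (19.138853073120117, 64.63351440429688), 85.42607879638672) 980.0 
 [[189.5150909423828, 252.4387664794922], [253.94276428222656, 247.28453063964844], [255.46900939941406, 266.3624267578125], [191.0413360595703, 271.51666259765625]] 
 [[540.5 237.7  74. ]
 [549.8 125.7  74. ]
 [516.6 122.6  74. ]
 [507.4 234.1  74. ]] [528.6 180.   74. ] [ 33.3 112.3  33.4 112. ]
grip ((443.28448486328125, 181.83621215820312), (9.585370063781738, 18.908130645751953), 23.198591232299805) 155.5 
 [[435.1551513671875, 188.637939453125], [442.60345458984375, 171.25863647460938], [451.413818359375, 175.03448486328125], [443.96551513671875, 192.41378784179688]] 
 [[ 656.6 -195.5   64. ]
 [ 688.3 -209.4   64. ]
 [ 681.5 -225.2   64. ]
 [ 649.9 -211.2   64. ]] [ 669.1 -210.3   64. ] [17.1 34.6 17.2 34.6]
board ((436.1694030761719, 187.4012451171875), (42.76911926269531, 50.01889419555664), 24.227745056152344) 2039.0 
 [[406.4053649902344, 201.43243408203125], [426.9313659667969, 155.81912231445312], [465.9334411621094, 173.37005615234375], [445.4074401855469, 218.98336791992188]] 
 [[ 641.3 -153.1   14. ]
 [ 729.7 -193.5   14. ]
 [ 695.9 -267.8   14. ]
 [ 608.  -226.8   14. ]] [ 668.7 -210.3   14. ] [80.9 97.2 81.6 97. ]
box ((220.64735412597656, 214.8863983154297), (68.5268783569336, 63.710731506347656), 86.05481719970703) 748.0 
 [[186.5100860595703, 182.89585876464844], [250.06983947753906, 178.51243591308594], [254.7846221923828, 246.87693786621094], [191.22486877441406, 251.26036071777344]] 
 [[664.8 248.7  66. ]
 [673.2 135.8  66. ]
 [551.  125.5  66. ]
 [542.9 237.1  66. ]] [608.  186.8  66. ] [122.4 113.3 122.6 111.9]
```

View pics/crop1.png

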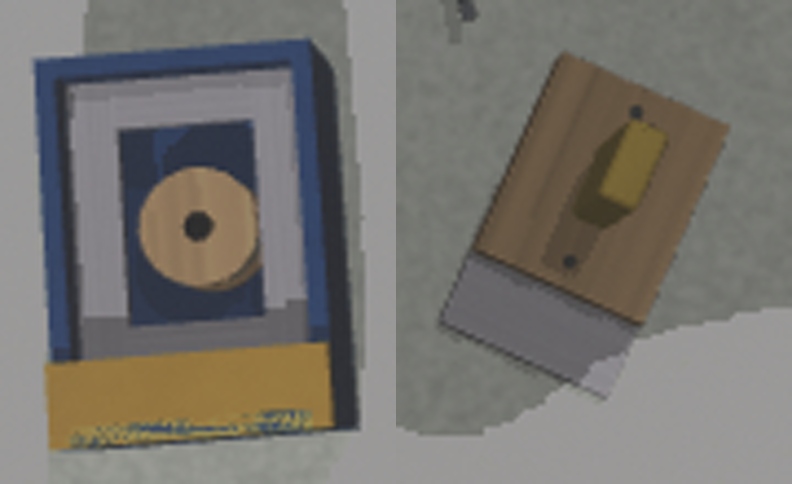

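The numbers hold together: the board measures 81×97, the lip 112×33, and the box's far edge agrees within 1 mm. The cover is at (669,-210.3) with yaw -24.3°, and the box is at (590.4,185.2) with yaw 4.8°. I'll grasp with tool yaw 155.7° (q6≈7°). First, move to a hover.

```bash
cat > go.py <<'E'
# remaining move: python3 go.py x y z yaw tilt  -> shift cm, turn deg in the tool's axes (tool x at yaw, down; tilt lifts cover +x)
import sys,numpy as np
from scipy.spatial.transform import Rotation as R
from workcell import robot
x,y,z,yaw,tilt=map(float,sys.argv[1:6])
o=robot.observe();T=R.from_rotvec(o["tcp_rot"])
G=R.from_euler("z",yaw,degrees=True)*R.from_euler("y",tilt,degrees=True)*R.from_euler("x",180,degrees=True)
print(np.round(T.inv().apply(np.array([x,y,z])-o["position"])/10,2),np.round((T.inv()*G).as_rotvec(degrees=True),1),np.round(o["position"],1),np.round(o["wrist_force"],1),o["finger_gap"],o["time"],np.round(o["qpos"],2))
E
python3 -m handwheel '[[[10,0,0],[0,0,-20],1],[[30,-3,5],[0,0,-60],1],[[50.1,-6,10],[0,0,-90],1],[[50.1,-6,10],[0,0,-128.8],1],[[50.1,-6,10],[0,0,-128.8],1],[[50.1,-6,10],[0,0,-128.8],1],[[50.1,-6,10],[0,0,-128.8],1],[[50.1,-6,10],[0,0,-128.8],1]]' 60
python3 go.py 669 -210.3 140 155.7 0
```

```text
time: 1.1
position: [656.9, -217.7, 145.0]
tcp_rot: [-1.729, -2.623, 0.0]
wrist_force: [0.1, -0.9, 0.0]
finger_gap: 1.001
[0.21 1.4  0.5 ] [ -0.   -0.  -42.5] [ 656.9 -217.7  145. ] [ 0.1 -0.9  0. ] 1.000581157621285 1.1 [-0.44  0.54  0.22  1.25 -0.    0.72]
```

```bash
python3 -m handwheel '[[[0.1,1.1,0],[0,0,-42.5],1],[[0.1,1.1,0],[0,0,-42.5],1],[[0.1,1.1,0],[0,0,-42.5],1],[[0.1,1.1,0],[0,0,-42.5],1],[[0.1,1.1,0],[0,0,-42.5],1],[[0.1,1.1,0],[0,0,-42.5],1]]'
python3 go.py 669 -210.3 38 155.7 0
python3 -c "
from workcell import robot
import cv2;cv2.imwrite('pics/w1.png',robot.capture('wrist')['frame'])"
```

```text
time: 1.85
position: [665.2, -213.9, 145.7]
tcp_rot: [-0.676, -3.067, -0.0]
wrist_force: [0.2, 0.4, 0.0]
finger_gap: 1.003
[-0.2   0.49 10.77] [ 0.  -0.  -0.6] [ 665.2 -213.9  145.7] [0.2 0.4 0. ] 1.002500236314607 1.85 [-0.43  0.55  0.24  1.26  0.    0.  ]
```

View pics/w1.png

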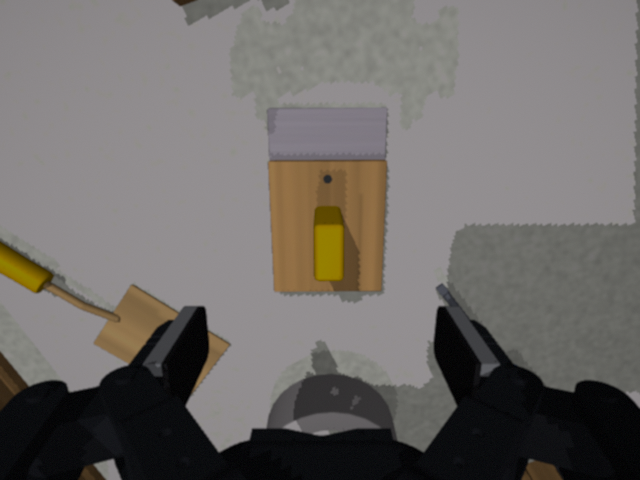

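The wrist view shows the grip at (329,245), square to the jaws. Its small sideways offset matches the computed 5 mm. Now descend and close.

```bash
python3 -m handwheel '[[[-0.2,0.5,0],[0,0,-0.6],1],[[-0.2,0.5,5],[0,0,-0.6],1],[[-0.2,0.5,10],[0,0,-0.6],1],[[-0.2,0.5,10.8],[0,0,-0.6],1],[[-0.2,0.5,10.8],[0,0,-0.6],1]]'
python3 go.py 669 -210.3 38 155.7 0
```

```text
time: 2.52
position: [669.7, -210.3, 38.7]
tcp_rot: [0.654, 3.072, -0.0]
wrist_force: [-0.3, -0.5, 1.5]
finger_gap: 1.001
[ 0.06 -0.03  0.07] [0.  0.  0.2] [ 669.7 -210.3   38.7] [-0.3 -0.5  1.5] 1.0005232837245934 2.525 [-0.42  0.62  0.08  1.03  0.   -0.  ]
```

```bash
python3 -m handwheel '[[[0,0,0],[0,0,0],0.5],[[0,0,0],[0,0,0],0],[[0,0,0],[0,0,0],0],[[0,0,0],[0,0,0],0],[[0,0,0],[0,0,0],0],[[0,0,0],[0,0,0],0],[[0,0,0],[0,0,0],0],[[0,0,0],[0,0,0],0]]' 90
python3 -m handwheel '[[[0,0,-1],[0,0,0],0],[[0,0,-4],[0,0,0],0],[[0,0,-8],[0,0,0],0],[[0,0,-12],[0,0,0],0],[[0,0,-15],[0,0,0],0],[[0,0,-15],[0,0,0],0]]'
python3 go.py 600 187 190 184.8 0
```

```text
time: 3.52
position: [669.5, -210.4, 38.6]
tcp_rot: [0.654, 3.072, -0.0]
wrist_force: [-0.8, 0.4, 6.6]
finger_gap: 0.201
time: 4.28
position: [670.0, -210.6, 190.6]
tcp_rot: [0.653, 3.069, -0.001]
wrist_force: [0.8, -0.2, -3.2]
finger_gap: 0.199
[22.58 33.46 -0.04] [ -0.1   0.2 -28.8] [ 670.  -210.6  190.6] [ 0.8 -0.2 -3.2] 0.19933014535374843 4.275 [-0.42  0.54  0.33  1.36 -0.   -0.  ]
```

Grasp holds: gap 0.20, about 17 mm. Carry to above the box and tilt 15°.

```bash
python3 go.py 626.5 188.2 168.5 184.8 15; python3 -m handwheel '[[[2,3,0],[0,0,-3],0],[[5,8,0],[0,0,-8],0],[[8,13,0],[0,0,-12],0],[[11,18,0],[0,0,-17],0],[[14,23,0],[0,0,-22],0],[[17,28,0],[0,0,-26],0],[[19,32,0],[0,0,-28.8],0],[[20.2,34.6,0],[0,0,-28.8],0]]'
python3 go.py 626.5 188.2 168.5 184.8 15
```

```text
[20.22 34.65  2.12] [ -3.8 -14.4 -28.7] [ 670.  -210.6  190.6] [ 0.8 -0.2 -3.2] 0.19933014535374843 4.275 [-0.42  0.54  0.33  1.36 -0.   -0.  ]
time: 5.28
position: [624.5, 190.3, 186.2]
tcp_rot: [0.134, -3.136, 0.0]
wrist_force: [0.5, -0.4, -2.5]
finger_gap: 0.195
[-0.19 -0.22  1.77] [  0.  -15.1   0.1] [624.5 190.3 186.2] [ 0.5 -0.4 -2.5] 0.1953562915025374 5.275 [0.17 0.46 0.18 1.3  0.   0.08]
```

```bash
python3 -m handwheel '[[[0,0,0.5],[0,-5,0],0],[[0,0,1],[0,-10,0],0],[[0,0,1.8],[0,-15,0],0],[[0,0,1.8],[0,-15,0],0],[[0,0,1.8],[0,-15,0],0],[[0,0,1.8],[0,-15,0],0]]'
python3 go.py 626.5 188.2 168.5 184.8 15
python3 -c "
from workcell import robot
import cv2,numpy as np,pickle
a=robot.capture('wrist')['frame'];t=robot.capture('top');pickle.dump(t,open('top1.pkl','wb'))
b=robot.capture('scene')['frame'][170:350,340:540]
cv2.imwrite('pics/m1.png',np.hstack([cv2.resize(a,(400,300)),cv2.resize(b,(333,300))]))"
```

```text
time: 6.02
position: [626.5, 188.0, 169.9]
tcp_rot: [-0.119, 2.878, 0.016]
wrist_force: [-1.1, -0.4, -1.9]
finger_gap: 0.196
[0.03 0.02 0.14] [-0.  -0.  -0.1] [626.5 188.  169.9] [-1.1 -0.4 -1.9] 0.19630463336359583 6.025 [ 0.17  0.31 -0.13  0.87 -0.02  0.09]
```

View pics/m1.png

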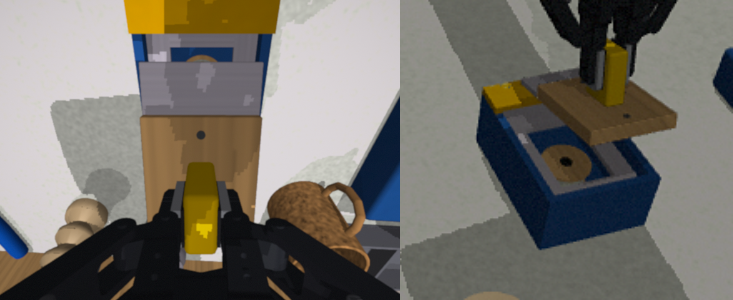

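The tongue is level in the wrist view, square and centred between the box walls (tongue columns 140–263, walls about 130–272). The tip is in front of the lip. Descend into the mouth.

```bash
python3 -m handwheel '[[[0.5,0,1.5],[0,0,0],0],[[0.9,0,3],[0,0,0],0],[[1.2,0,4.5],[0,0,0],0],[[1.42,0,5.35],[0,0,0],0],[[1.42,0,5.35],[0,0,0],0],[[1.42,0,5.35],[0,0,0],0]]'
python3 go.py 594.6 185.6 111.5 184.8 15
python3 -c "
from workcell import robot
import cv2,numpy as np
a=robot.capture('wrist')['frame']
b=robot.capture('scene')['frame'][170:350,340:540]
cv2.imwrite('pics/m2.png',np.hstack([cv2.resize(a,(400,300)),cv2.resize(b,(333,300))]))"
```

```text
time: 6.92
position: [626.1, 188.1, 115.1]
tcp_rot: [-0.12, 2.877, 0.016]
wrist_force: [-0.8, 0.5, -2.6]
finger_gap: 0.199
[ 3.14  0.01 -0.48] [-0.  0. -0.] [626.1 188.1 115.1] [-0.8  0.5 -2.6] 0.1988827980853411 6.925 [ 0.17  0.35 -0.22  0.74 -0.02  0.09]
```

View pics/m2.png

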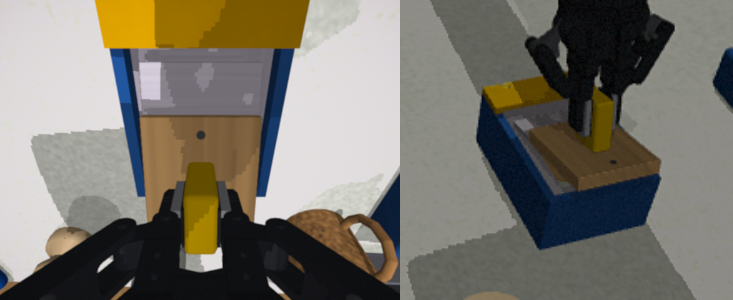

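No contact, and the tongue tip is just short of the lip's edge (row ~60 against 48) inside the pocket. Slide it under.

```bash
python3 -m handwheel '[[[0.8,0,-0.12],[0,0,0],0],[[1.6,0,-0.24],[0,0,0],0],[[2.4,0,-0.36],[0,0,0],0],[[3.1,0,-0.46],[0,0,0],0],[[3.1,0,-0.46],[0,0,0],0],[[3.1,0,-0.46],[0,0,0],0]]'
python3 go.py 594.6 185.6 111.5 184.8 15;python3 go.py 607.3 186.6 89.1 184.8 0
```

```text
time: 7.78
position: [595.0, 185.5, 111.2]
tcp_rot: [-0.12, 2.877, 0.016]
wrist_force: [0.1, 0.8, -2.3]
finger_gap: 0.2
[ 0.03  0.02 -0.04] [-0.  0. -0.] [595.  185.5 111.2] [ 0.1  0.8 -2.3] 0.1995631554430291 7.775 [ 0.18  0.3  -0.3   0.71 -0.02  0.09]
[-0.62  0.01  2.45] [-0. 15. -0.] [595.  185.5 111.2] [ 0.1  0.8 -2.3] 0.1995631554430291 7.775 [ 0.18  0.3  -0.3   0.71 -0.02  0.09]
```

```bash
python3 -m handwheel '[[[-0.14,0,0.42],[0,2.5,0],0],[[-0.28,0,0.83],[0,5,0],0],[[-0.4,0,1.23],[0,7.5,0],0],[[-0.51,0,1.63],[0,10,0],0],[[-0.57,0,2.04],[0,12.5,0],0],[[-0.62,0,2.45],[0,15,0],0],[[-0.62,0,2.45],[0,15,0],0],[[-0.62,0,2.45],[0,15,0],0]]'
python3 go.py 607.3 186.6 88.6 184.8 0
python3 -c "
from workcell import robot
import cv2,numpy as np
a=robot.capture('wrist')['frame']
b=robot.capture('scene')['frame'][170:350,340:540]
cv2.imwrite('pics/m3.png',np.hstack([cv2.resize(a,(400,300)),cv2.resize(b,(333,300))]))"
```

```text
time: 8.78
position: [607.3, 186.5, 88.7]
tcp_rot: [-0.13, 3.139, -0.0]
wrist_force: [0.2, -0.7, -2.8]
finger_gap: 0.203
[0.   0.01 0.01] [-0.  0. -0.] [607.3 186.5  88.7] [ 0.2 -0.7 -2.8] 0.20287783455167155 8.775 [ 0.17  0.48 -0.04  1.05 -0.    0.08]
```

View pics/m3.png

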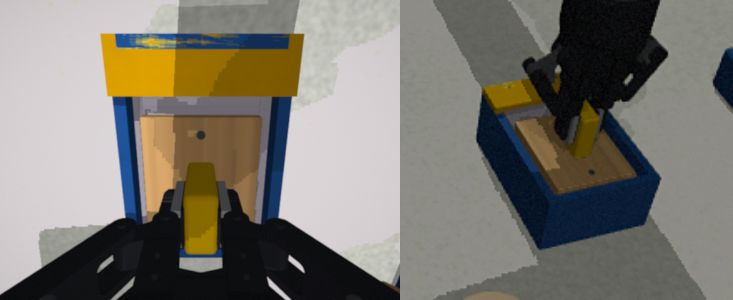

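The cover lies flat in the pocket, with its tongue under the lip and no contact force. Release gently and withdraw upward.

```bash
python3 -m handwheel '[[[0,0,0.05],[0,0,0],0.3],[[0,0,0.05],[0,0,0],0.5],[[0,0,0.05],[0,0,0],0.6],[[0,0,0.05],[0,0,0],0.6],[[0,0,0.05],[0,0,0],0.6],[[0,0,0.05],[0,0,0],0.6]]'
python3 -m handwheel '[[[0,0,-1.5],[0,0,0],0.6],[[0,0,-5],[0,0,0],0.6],[[0,0,-10],[0,0,0],0.6],[[-2,0,-15],[0,0,0],0.6],[[6,0,-18],[0,0,0],0.6],[[12,0,-18],[0,0,0],0.6],[[18,0,-18],[0,0,0],0.6],[[18,0,-18],[0,0,0],0.6]]'
python3 - <<'E'
from h import *
from workcell import robot
np.set_printoptions(precision=1,suppress=True)
c=robot.capture("top");s=robot.capture("scene")
cv2.imwrite("pics/end.png",np.hstack([cv2.resize(c["frame"],(400,300)),cv2.resize(s["frame"][170:350,340:540],(333,300))]))
c0=pickle.load(open("top0.pkl","rb"))
u=np.array([[.9965,.0837],[-.0837,.9965]])
for n,lo,hi,b,z in[("grip",(20,115,40),(32,255,255),(190,180,260,247),114),("board",(8,50,40),(32,255,255),(190,180,260,247),64)]:
    r,q,a=quad(mask(c,lo,hi,b));W=np.array([ray(c,p,z) for p in q])
    print(n,a,(W[:,:2]-[590.4,185.2])@u.T,((W[:,:2]-[590.4,185.2])@u.T).mean(0))
for k in(c0,c):
    r,q,a=quad(mask(k,(0,150,60),(8,255,255),(380,260,460,330)));print("red",ray(k,r[0],64))
E
```

```text
time: 9.62
position: [607.1, 186.5, 88.4]
tcp_rot: [-0.13, 3.139, -0.0]
wrist_force: [0.1, 0.5, -0.2]
finger_gap: 0.597
time: 10.62
position: [424.6, 171.4, 270.4]
tcp_rot: [-0.132, 3.137, 0.001]
wrist_force: [-0.1, 0.5, -0.3]
finger_gap: 0.603
grip 183.0 [[ 32.9   9.7]
 [ 34.6  -9.6]
 [ -3.6 -13.4]
 [ -5.3   5.8]] [14.7 -1.9]
board 2329.0 [[ 64.5  39.6]
 [ 63.9 -41.8]
 [-32.1 -42.1]
 [-31.4  38.5]] [16.2 -1.4]
red [ 459.6 -175.1   64. ]
red [ 459.3 -175.5   64. ]
```

View pics/end.png

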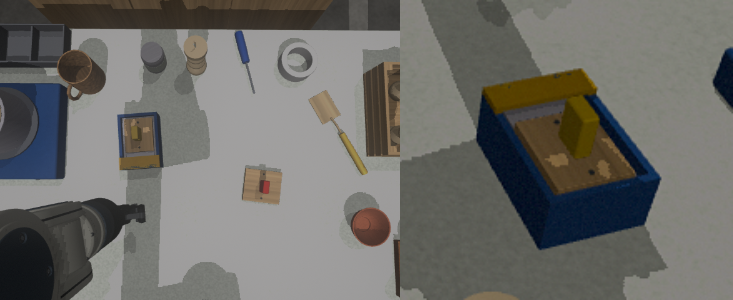

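The cover is seated flat at x≈+16, y≈-1.4 mm in the box frame. The robot is clear and the red cover hasn't moved. Hand in.

```bash
python3 -m handwheel '[[[0,0,0],[0,0,0],0.6],[[0,0,0],[0,0,0],0.6]]'; python3 -c "
from workcell import robot
print(robot.close_job())"
```

```text
time: 10.98
position: [428.9, 171.6, 268.0]
tcp_rot: [0.13, -3.138, 0.0]
wrist_force: [0.3, 0.8, 0.4]
finger_gap: 0.602
the job is handed in; nothing more can be done
None
```

The yellow-gripped cover is in the box's pocket with its tongue under the lip, and I handed the job in at about 11 s. I gripped it by the yellow handle, tilted it 15°, slid the tongue under the lip, rotated it flat, let go and backed away.

**Cover position:** the last top view put the cover's origin about 16 mm to +x of the box's and 1.4 mm sideways. Its corners showed about 1° of turn or less.

**Flatness and height:** I judged flatness by eye in the pictures and did not measure it. The height rests on the tool's height at release, 88.4 mm against the 88.6 mm expected with the cover on the ledges.

**Red cover:** it measured within 0.5 mm of where it started.

**Robot:** it stood well clear with wrist force under 1 N. Wrist readings stayed below 7 N throughout.

**Disagreement:** the grip outline alone gave x = 14.7 mm, y = -1.9 mm and a turn of about 6°, against the board's 16.2 and -1.4 mm. I went with the board, since the grip's mask was small and rough. Both are inside the limits.

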